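# Loupe check of a silencer thread at the set focal height

## Robot

A 6-joint arm with a two-finger parallel gripper is mounted at the origin on a cart in front of the work surface, level with it; the furniture and walls round the work are solid. World frame = base frame: x ahead of the robot, y to its left, z up, the work surface at z = 0. Lengths are in m, angles in rad, forces in N, time in s.
With the tool pointing down it reaches from about 0.425 to 0.925 m from the base axis. Payload 12.5 kg.
Tool frame: the origin (TCP) lies at the very end of the fingers, on their centre line; the grasp point (between the pads) lies 19 mm behind it (manip.hold_point_z is the distance from the TCP to the grasp point, in m); y points along the fingers, x is the direction in which the jaws open and shut, and the axes are right-handed (so a half turn about y gives the same grasp; the last joint's range is limited). The gripper opens to 85 mm and grips with 20 to 120 N. Pads are 22 mm wide; open, the fingers measure 114 mm over their backs; the gripper's body (76 mm by 85 mm) begins 54 mm behind the grasp point. The pads swing forward as they close: fully open they stand 13 mm farther back than shut.
Start: joints at [1.146, 0.491, 1.559, -0, 1.092, -0.106], TCP at [0.196, 0.594, 0.231] pointing down, gripper open.
Joint ranges: [-3.1, 3.1], [-0.84, 2.19], [0.05, 2.79], [-1.13, 4.28], [0.06, 2.93], [-2.69, 2.69]. Speed limits (rad/s): [2.22, 2.22, 2.79, 3.14, 3.14, 3.14].

## Interface

Orientations are given as a unit quaternion [w, x, y, z].
In Python, from workcell import manip, read_camera, hand_in, spotter gives the robot as it stands. The module is installed in compiled form; this text tells all that it offers.
- The arm moves only by the tool apply_moves, never from a script. Its argument "increments" is a list of rows, each an object with "slide": the shift along the tool's x, y, z in mm, a list of three; "rotation": the turn, a rotation vector about the tool's x, y, z in degrees, a list of three; "claw": the opening, from -1 (shut) to 1 (fully open). In form: [{"slide": [x, y, z], "rotation": [ax, ay, az], "claw": claw}, ...]. A call has 1 to 10 rows; each row is the pose to reach, as a shift and turn from the pose measured when the call began, along the tool's axes at that moment; what a row does not reach only later rows make up. A row lasts 1/8 s, in which the tool goes at most 62.5 mm and 10.7 degrees, less where a joint would pass 70% of its speed; a pose out of reach is approached as far as the arm can. A call with a gripper value outside its range is refused whole. The fingers move at their own pace and stop on an object; "force" is the grip in N (left out, the last holds). Time passes only in rows, so rows that repeat a pose let the fingers close. It gives the time, the measured TCP pose, the force and the opening at its end, in the units of the state.
- manip.get_obs(): the state, without advancing time (a new reading comes with each control period).
- read_camera(name): name is "scene" or "top" or "wrist"; returns a dict with "pixels" (384x512x3 uint8, blue, green, red), "fx", "fy", "cx", "cy" (pixels), "eye" and "attitude" of the camera in the world; the wrist camera has in their place "mount" (4x4, takes a point from camera to tool coordinates, whose origin is the TCP and whose axes are the tool frame's). Camera axes: x right, y down, z forward; pixel columns grow to the right and rows downward; lengths in m; the calibration is good to about 2 mm. The wrist camera is an equidistant fisheye: a pixel r from the principal point sees the ray r / f radians off the axis. A picture is of the moment at which its call begins: read the wrist's pose just before it. There is no depth.
- hand_in(): hands the job in, once; it reports no verdict.
Trained networks look in a picture, given as the dict that the camera call returned (one of the last four; its "shot" number tells which), for a name from the list of things; names that differ only in an ending like _2 or _b are one class to them, and where a whole thing is asked for, a point or a joint stands for the part that bears it (a point fixed in the world has none). Each returns a list of dicts, best first, with "p" (0 to 1); they miss things now and then, are a little off and sometimes report something else, mostly with a low value. They report only what shows in the picture. A call takes as long as a camera call.
- spotter.search_frame(picture, thing): "position" ([x, y, z] in m, in world coordinates, good to about 4 mm: the middle of the surface that is visible of it).
- spotter.place_of(picture, thing): "position" ([x, y, z] in m, in world coordinates, good to about 4 mm: a listed point, or the origin of a listed thing).
The state is a dict: "time": time; "qpos": joint angles; "qvel": joint speeds; "effort": joint torques, N m; "position": TCP position; "tool_rot": TCP orientation; "contact_force": force on the tool from outside, world axes, zero at the start; "torque": the same for the moment, N m; "width": opening from 0.0 (shut) to 1.0 (fully open).
Only numpy, scipy, OpenCV 4.12 (cv2) and the standard library are available. Lean on these libraries where they do the work, as an engineer would, in place of code of your own. Each camera call takes 0.05 s, during which the arm holds its last target. There are 200 camera calls.

## Task

The spare silencer that is to be checked has fallen over on the granite plate: stand it upright on the plate on its broad end, threaded end up, and let go of it. Then take the loupe by its handle and hold it level and centred over the silencer, with its lens at the height of the tip of the height gauge's scriber, which has been set to the focal height; leave the gauge's setting and the other things as they are. Finish while still holding the loupe there, touching neither the silencer nor the gauge with it.

Things in the scene. Friction and masses are not known exactly. Their poses are not given: they have to be found in the camera images.
- granite_plate: Dark granite inspection plate, 280 (x) x 240 x 40 mm, fixed on the bench, low, with three feet. Origin at the centre of its underside; its upper face is 40 mm above the origin; x and y run along its edges. The height gauge stands near the middle of its far (+x) edge.
- scriber_tip (a point): Tip of the scriber of the height gauge: a small steel chisel point on the carriage that is clamped to the gauge's upright graduated beam (beam 20 mm wide, its top 208 mm above the plate, 58 mm behind the tip). Its height is the focal height for the lens; it differs from run to run, 105 to 130 mm above the plate's upper face. The point's -x axis is the way the scriber points, over the middle of the plate. The carriage slides if pushed hard (over 12 N).
- silencer_center (a point): Centre of the spare silencer, a white ribbed plastic pneumatic silencer 53 mm long with a body 21 mm across (10.5 mm from the axis to each side; it behaves like a square bar of 20 x 21 mm along its whole length and does not roll), 20 g, that lies on the plate on its side. The point's y axis runs along the silencer from its broad flat end (y = -26.5 mm) to its narrow threaded end (y = +26.5 mm); it is to end pointing up. It stands steadily on its broad end.
- silencer_thread (a point): Middle of the narrow threaded end face of the silencer, 26.5 mm from its centre.
- loupe_lens (a point): Centre of the lens of the loupe, a round hand lens in a black ring 68 mm across and 16 mm high, that lies flat on the bench left of the plate; the point is half-way up the ring, 8 mm over the bench. The loupe is level when the point's z axis is upright; the handle runs from the ring along the point's -x axis.
- loupe_grip (a point): Point in the loupe's straight black handle where it can be gripped, 85 mm from the lens centre along -x of the loupe, half-way up. The handle is a rounded bar 15 mm wide and 16 mm high, from 48 to 154 mm from the lens centre. The loupe weighs 60 to 130 g, its balance point is about 55 mm from the lens centre.
- elbow_fitting: Bystander: small black and brass push-in elbow, 30 x 16 x 26 mm, on the plate in a far corner, right of the gauge. Origin under its centre.
- pin_gauge: Bystander: pin gauge, 14 x 100 x 12 mm, on the bench near the robot. Origin under its centre.
- marker_black: Bystander: paint marker, 17 x 129 x 18 mm, on the bench beyond the loupe. Origin under its centre.
- caliper: Bystander: vernier caliper, 73 x 200 x 10 mm, on the bench between the robot and the plate. Origin under its centre.
- screwdriver_yel: Bystander: screwdriver, 31 x 177 x 31 mm, on the bench right of the plate. Origin under its centre.
- spanner_13: Bystander: spanner, 26 x 161 x 6 mm, on the bench right of the plate. Origin under its centre.
- grease_tin: Bystander: round tin with a press lid, 62 mm across and 42 mm high, on the bench left of the plate. Origin under its centre.
- knob_spare: Bystander: black ball knob, 29 mm across and 33 mm high, on the bench right of the plate, farther off. Origin under its centre.

How it is judged:
By the outcome, as a careful person would: the job done as asked, in the order asked, and still so for the second after the job is handed in, while the arm keeps its last pose, push and grip.
It also fails if it takes over 59 s, if anything falls off the work surface, if the arm or the gripper's body presses on something with over 40 N, if the wrist force passes 120 N, or if a joint passes its speed limit or range.

## Working session

There is one attempt and no reset: what is moved stays moved. The work goes in short steps, Python scripts to look and compute and a tool call to move; the robot and the scene stay as the last step left them, time stands still between calls to the robot, and variables do not carry over. Pictures are saved under pics/ and viewed, about 8 in all and at most 12, crops included, and the job is handed in when it is done.

Besides the shell and the picture viewer there is one more tool, called after "Emit:" in YAML: its name, and indented under it one key for each argument. apply_moves: Moves the arm, as the interface text tells. Its arguments: {"type":"object","properties":{"increments":{"type":"array","items":{"type":"object","properties":{"slide":{"type":"array","items":{"type":"number"}},"rotation":{"type":"array","items":{"type":"number"}},"claw":{"type":"number"}}}},"force":{"type":"number"}},"required":["increments"]}

```bash
mkdir -p pics; cat > h.py <<'E'
import numpy as np, cv2
from scipy.spatial.transform import Rotation as R
from workcell import manip, read_camera, hand_in, spotter
def rot(q): return R.from_quat([q[1],q[2],q[3],q[0]])
def goto(p,Rm,show=True):
    "slide mm and rotvec deg in tool axes to reach TCP p, rotation Rm"
    o=manip.get_obs(); T=rot(o['tool_rot'])
    s=T.inv().apply(np.array(p)-o['position'])*1000
    r=(T.inv()*Rm).as_rotvec(degrees=True)
    print('slide',s.round(1),'rot',r.round(2),'rows',np.ceil(max(np.linalg.norm(s)/62.5,np.linalg.norm(r)/10.7)))
E
python3 - <<'E'
from h import *
o=manip.get_obs()
for k,v in o.items(): print(k,np.round(v,3))
print(rot(o['tool_rot']).as_matrix().round(2), manip.hold_point_z)
for c in ('scene','top'):
    p=read_camera(c); cv2.imwrite(f'pics/{c}0.png',p['pixels']); print(c,p['fx'],p['cx'],p['cy'],p['eye'],p['attitude'])
    for t in 'granite_plate scriber_tip silencer_center silencer_thread loupe_lens loupe_grip elbow_fitting grease_tin marker_black'.split():
        print(t,[(np.round(d['position'],3).tolist(),round(d['p'],2)) for d in spotter.place_of(p,t)[:2]])
a=cv2.imread('pics/scene0.png');b=cv2.imread('pics/top0.png')
E
```

```text
time 0.0
qpos [ 1.146  0.492  1.559  0.     1.092 -0.106]
qvel [ 0.     0.001 -0.    -0.     0.     0.001]
effort [ 1.0000e-03 -6.1846e+01 -2.6159e+01 -0.0000e+00  4.0000e-03 -0.0000e+00]
position [0.196 0.593 0.231]
tool_rot [-0.573  0.573  0.414 -0.415]
contact_force [-0.87   0.552 -0.164]
torque [ 0.032 -0.011  0.03 ]
width 0.997
[[ 0.31 -0.   -0.95]
 [ 0.95 -0.    0.31]
 [-0.   -1.    0.  ]] 0.0187
scene 478.0707649295668 255.3503327700944 194.89840917943914 [ 0.02926645 -1.05659834  0.64372166] [-0.52137653  0.82376128 -0.19063255  0.11507865]
granite_plate [([0.56, -0.109, 0.001], 0.8), ([0.452, 0.257, 0.007], 0.49)]
scriber_tip [([0.615, -0.097, 0.165], 0.78)]
silencer_center [([0.486, -0.07, 0.049], 0.47), ([0.341, -0.306, -0.002], 0.15)]
silencer_thread [([0.492, -0.1, 0.047], 0.63), ([0.623, 0.175, 0.002], 0.53)]
loupe_lens [([0.534, 0.257, 0.007], 0.78)]
loupe_grip [([0.452, 0.255, 0.006], 0.7)]
elbow_fitting [([0.662, -0.195, 0.04], 0.45)]
grease_tin [([0.621, 0.174, 0.004], 0.73)]
marker_black [([0.634, 0.296, 0.002], 0.57)]
top 437.0997669371599 247.69066872004484 189.61652888371333 [ 0.17626184 -0.03293222  1.45802957] [ 0.08876217 -0.67347549  0.72762661 -0.09545453]
granite_plate [([0.553, -0.109, 0.002], 0.57)]
scriber_tip [([0.612, -0.098, 0.168], 0.53)]
silencer_center [([0.492, -0.07, 0.049], 0.48), ([0.36, 0.115, 0.003], 0.27)]
silencer_thread [([0.487, -0.097, 0.048], 0.49)]
loupe_lens [([0.538, 0.254, 0.008], 0.76), ([0.49, -0.1, 0.048], 0.28)]
loupe_grip [([0.457, 0.256, 0.007], 0.63)]
elbow_fitting [([0.667, -0.193, 0.039], 0.37)]
grease_tin [([0.616, 0.178, 0.002], 0.69), ([0.491, -0.098, 0.049], 0.63)]
marker_black []
```

View pics/scene0.png

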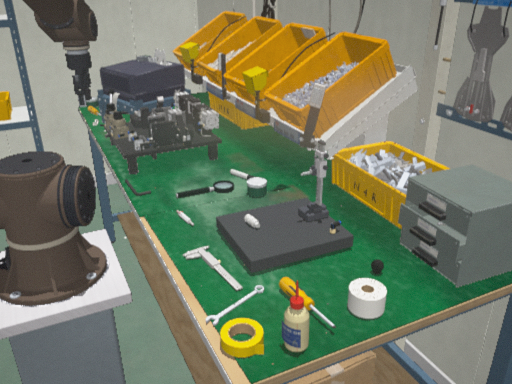

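View pics/top0.png

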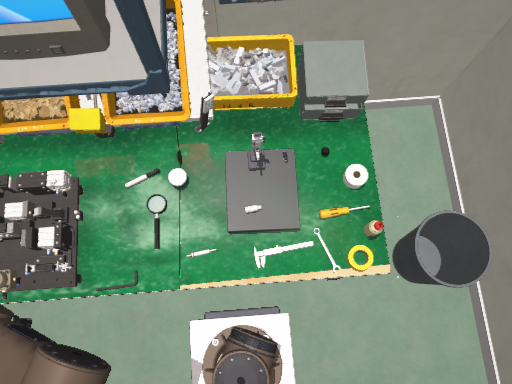

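Both views agree. The silencer lies on the plate at about (0.49, -0.07) with its thread towards -y. The loupe is left of the plate and the gauge is at the far edge. Next I move above the silencer for a close look.

```bash
python3 - <<'E'
from h import *
goto([0.46,-0.085,0.24],R.from_matrix(np.array([[1,0,0],[0,0,-1],[0,1,0]]).T.T@np.eye(3)) if 0 else R.from_matrix(np.array([[1,0,0],[0,0,-1],[0,1,0]]).T))
p=read_camera('wrist'); print(p['mount'].round(3),p['fx'],p['cx'],p['cy'])
E
```

```text
slide [-561.6   -8.7 -463.5] rot [-0.000e+00  7.173e+01  1.000e-02] rows 12.0
[[ 1.     0.001 -0.001  0.   ]
 [ 0.001 -0.275  0.961 -0.143]
 [ 0.001 -0.961 -0.275  0.07 ]
 [ 0.     0.     0.     1.   ]] 297.3186396354542 254.62186836621493 190.9270860827524
```

Emit:
apply_moves:
  increments:
    - {"slide": [-280, -20, -230], "rotation": [0, 36, 0], "claw": 1}
    - {"slide": [-280, -20, -230], "rotation": [0, 36, 0], "claw": 1}
    - {"slide": [-280, -20, -230], "rotation": [0, 36, 0], "claw": 1}
    - {"slide": [-280, -20, -230], "rotation": [0, 36, 0], "claw": 1}
    - {"slide": [-280, -20, -230], "rotation": [0, 36, 0], "claw": 1}
    - {"slide": [-280, -20, -230], "rotation": [0, 36, 0], "claw": 1}
    - {"slide": [-562, -9, -464], "rotation": [0, 71.7, 0], "claw": 1}
    - {"slide": [-562, -9, -464], "rotation": [0, 71.7, 0], "claw": 1}
    - {"slide": [-562, -9, -464], "rotation": [0, 71.7, 0], "claw": 1}
    - {"slide": [-562, -9, -464], "rotation": [0, 71.7, 0], "claw": 1}

```text
time: 2.3
position: [0.4183, 0.0208, 0.2441]
tool_rot: [0.707, -0.707, 0.001, -0.002]
contact_force: [1.3, 0.4, -0.3]
width: 0.998
```

Emit:
apply_moves:
  increments:
    - {"slide": [0, 0, 0], "rotation": [0, 0, 0], "claw": 1}

```text
time: 2.42
position: [0.4194, 0.0175, 0.244]
tool_rot: [-0.707, 0.707, -0.003, 0.004]
contact_force: [-0.2, 0.8, -0.1]
width: 1.0
```

```bash
python3 - <<'E'
from h import *
o=manip.get_obs(); print(o['time'],o['position'],o['qpos']); goto([0.46,-0.085,0.24],R.from_matrix(np.array([[1,0,0],[0,0,1],[0,-1,0]])))
p=read_camera('wrist'); cv2.imwrite('pics/w1.png',p['pixels'])
for t in 'scriber_tip silencer_center silencer_thread elbow_fitting granite_plate'.split():
    print(t,[(np.round(d['position'],4).tolist(),round(d['p'],2)) for d in spotter.place_of(p,t)[:2]])
E
```

```text
2.425 [0.41939591 0.01750129 0.24397908] [-1.15889036e-01  1.80778904e-01  2.01284865e+00 -1.03527714e-04
  9.46514766e-01 -1.06020298e-01]
slide [  41.6    4.1 -102.1] rot [ 0.01 -0.56  0.08] rows 2.0
scriber_tip []
silencer_center [([0.49, -0.0705, 0.0474], 0.57)]
silencer_thread [([0.4938, -0.0963, 0.0519], 0.85)]
elbow_fitting []
granite_plate [([0.5552, -0.1046, 0.0012], 0.71)]
```

View pics/w1.png

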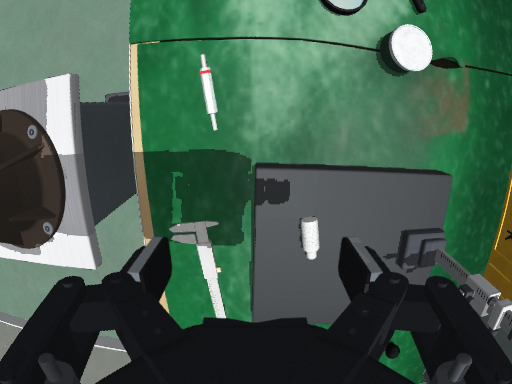

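```bash
cat >> h.py <<'E'
def pix2world(p,uv,z,T,pos):
    "wrist fisheye pixel -> world point on plane z"
    d=np.array([uv[0]-p['cx'],uv[1]-p['cy']]); th=np.hypot(*d)/p['fx']; d=d/np.hypot(*d)
    r=np.array([*(np.sin(th)*d),np.cos(th)]); m=p['mount']
    o=T.apply(m[:3,3])+pos; r=T.apply(m[:3,:3]@r); return o+r*(z-o[2])/r[2]
E
python3 - <<'E'
from h import *
o=manip.get_obs(); p=read_camera('wrist'); T=rot(o['tool_rot']); im=p['pixels']
m=np.zeros(im.shape[:2],np.uint8); m[205:270,290:335]=(im[205:270,290:335].min(2)>110)*255
ys,xs=np.nonzero(m); P=np.array([pix2world(p,(x,y),0.052,T,o['position'])[:2] for x,y in zip(xs,ys)])
c=P.mean(0); u=np.linalg.svd(P-c)[2][0] if len(P)<5000 else 0; t=(P-c)@u; w=(P-c)@[-u[1],u[0]]
print(len(P),c,u,t.min(),t.max(),w.min(),w.max(), 'mid',c+u*(t.min()+t.max())/2, 'axis deg from -y',np.degrees(np.arctan2(u[0],-u[1])))
E
```

```text
623 [ 0.48852587 -0.0689697 ] [ 0.13714201 -0.9905514 ] -0.027463192564713728 0.032138378739223754 -0.010615754383512135 0.010713503377343435 mid [ 0.48884646 -0.07128521] axis deg from -y 7.882500382717901
```

Emit:
apply_moves:
  increments:
    - {"slide": [40, 0, -30], "rotation": [-10, 0, 0], "claw": 1}
    - {"slide": [70, 0, -60], "rotation": [-20, 0, 0], "claw": 1}
    - {"slide": [70, 0, -90], "rotation": [-30, 0, 0], "claw": 1}
    - {"slide": [70, 0, -90], "rotation": [-40, 0, 0], "claw": 1}
    - {"slide": [70, 0, -90], "rotation": [-50, 0, 0], "claw": 1}
    - {"slide": [70, 0, -90], "rotation": [-60, 0, 0], "claw": 1}
    - {"slide": [70, 0, -90], "rotation": [-65, 0, 0], "claw": 1}
    - {"slide": [70, 0, -90], "rotation": [-65, 0, 0], "claw": 1}

```text
time: 3.78
position: [0.4879, -0.0614, 0.2449]
tool_rot: [-0.219, 0.976, -0.003, -0.001]
contact_force: [0.3, 0.0, -0.2]
width: 1.001
```

```bash
python3 - <<'E'
from h import *
o=manip.get_obs(); print(o['time'],o['position'],o['qpos'].round(3),rot(o['tool_rot']).as_matrix().round(3))
E
```

```text
3.775 [ 0.48789591 -0.06141032  0.24493894] [ 0.205  0.525  1.952 -1.133  1.349  0.901] [[ 1.    -0.006 -0.002]
 [-0.005 -0.904  0.428]
 [-0.004 -0.428 -0.904]]
```

```bash
cat >> h.py <<'E'
DOWN=R.from_matrix(np.array([[1,0,0],[0,0,1],[0,-1,0]]))
def rz(a): return R.from_euler('z',a,degrees=True)
def rx(a): return R.from_euler('x',a,degrees=True)
E
python3 - <<'E'
from h import *
G=rz(7.9)*DOWN*rx(25); u=np.array([.137,-.99,0])
g=np.array([.4889,-.071,.0475])+0.0065*u
print(g,G.as_matrix().round(2)); goto(g-G.apply([0,.08,0]),G); goto(g,G)
E
```

```text
[ 0.4897905 -0.077435   0.0475   ] [[ 0.99 -0.06 -0.12]
 [ 0.14  0.42  0.9 ]
 [ 0.   -0.91  0.42]]
slide [ 7.3 98.2 91.7] rot [89.48 -8.44 -3.3 ] rows 9.0
slide [  2.7  99.  171.6] rot [89.48 -8.44 -3.3 ] rows 9.0
```

Emit:
apply_moves:
  increments:
    - {"slide": [1, 10, 10], "rotation": [20, -2, -1], "claw": 1}
    - {"slide": [2, 20, 20], "rotation": [30, -3, -1], "claw": 1}
    - {"slide": [3, 30, 30], "rotation": [40, -4, -1.5], "claw": 1}
    - {"slide": [4, 50, 45], "rotation": [50, -5, -2], "claw": 1}
    - {"slide": [5, 70, 60], "rotation": [60, -6, -2.2], "claw": 1}
    - {"slide": [6, 80, 75], "rotation": [70, -7, -2.6], "claw": 1}
    - {"slide": [7, 98, 92], "rotation": [80, -8, -3], "claw": 1}
    - {"slide": [7.3, 98.2, 91.7], "rotation": [89.5, -8.4, -3.3], "claw": 1}
    - {"slide": [7.3, 98.2, 91.7], "rotation": [89.5, -8.4, -3.3], "claw": 1}
    - {"slide": [7.3, 98.2, 91.7], "rotation": [89.5, -8.4, -3.3], "claw": 1}

```text
time: 5.03
position: [0.4947, -0.1126, 0.1201]
tool_rot: [0.841, -0.537, -0.037, 0.057]
contact_force: [-1.1, 0.4, 0.5]
width: 0.998
```

```bash
python3 - <<'E'
from h import *
G=rz(7.9)*DOWN*rx(25); g=np.array([.4898,-.0774,.0475])
o=manip.get_obs(); print(o['qpos'].round(3)); goto(g,G)
p=read_camera('wrist'); T=rot(o['tool_rot'])
for t in 'silencer_center silencer_thread'.split():
    print(t,[(np.round(d['position'],4).tolist(),round(d['p'],2)) for d in spotter.place_of(p,t)[:2]])
cv2.imwrite('pics/w2.png',p['pixels'])
E
```

```text
[-0.526  0.567  1.866  0.401  1.023 -0.927]
slide [-0.3 80.8  1.7] rot [ 0.11 -0.08  0.15] rows 2.0
silencer_center [([0.4901, -0.0738, 0.0509], 0.76)]
silencer_thread [([0.492, -0.0977, 0.0477], 0.63), ([0.6232, 0.1755, -0.0004], 0.52)]
```

View pics/w2.png

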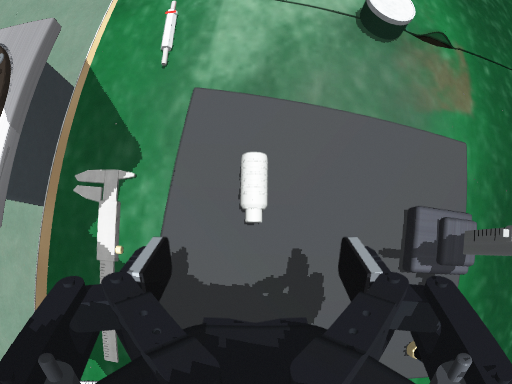

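The silencer runs from (254,152) to (254,222). It is centred between the jaws and in line with them, so I go in and grip.

Emit:
apply_moves:
  increments:
    - {"slide": [0, 45, 1], "rotation": [0, 0, 0], "claw": 1}
    - {"slide": [0, 81, 1.5], "rotation": [0, 0, 0], "claw": 1}
    - {"slide": [0, 81, 1.5], "rotation": [0, 0, 0], "claw": 0.2}
    - {"slide": [0, 81, 1.5], "rotation": [0, 0, 0], "claw": -0.6}
    - {"slide": [0, 81, 1.5], "rotation": [0, 0, 0], "claw": -1}
    - {"slide": [0, 81, 1.5], "rotation": [0, 0, 0], "claw": -1}
    - {"slide": [0, 81, 1.5], "rotation": [0, 0, 0], "claw": -1}
    - {"slide": [0, 81, 1.5], "rotation": [0, 0, 0], "claw": -1}
  force: 40

```text
time: 6.18
position: [0.4903, -0.0763, 0.0488]
tool_rot: [0.84, -0.538, -0.038, 0.057]
contact_force: [-0.8, -2.3, 7.8]
width: 0.233
```

Emit:
apply_moves:
  increments:
    - {"slide": [0, -40, 19], "rotation": [0, 0, 0], "claw": -1}
    - {"slide": [0, -90, 42], "rotation": [0, 0, 0], "claw": -1}
    - {"slide": [0, -128, 60], "rotation": [0, 0, 0], "claw": -1}
    - {"slide": [0, -128, 60], "rotation": [0, 0, 0], "claw": -1}

```text
time: 6.68
position: [0.4906, -0.0762, 0.1933]
tool_rot: [0.839, -0.539, -0.041, 0.056]
contact_force: [-0.7, 0.5, -0.4]
width: 0.231
```

```bash
cat >> h.py <<'E'
G=rz(7.9)*DOWN*rx(25)
CT=G.inv().apply(np.array([.4895,-.072,.0505])-[.4903,-.0763,.0488])
F=rz(45)*DOWN*rx(-65)
E
python3 - <<'E'
from h import *
print(CT*1000); c=np.array([.50,-.09,.0665+.06]); o=manip.get_obs();print(o['position'],o['qpos'].round(3),o['width'])
print((F.as_matrix()).round(2)); goto(c-F.apply(CT),F)
E
```

```text
[-0.20139602  0.30575779  4.67824239]
[ 0.49064293 -0.07622969  0.19328969] [-0.47   0.439  1.849  0.391  1.134 -0.826] 0.23147949868762588
[[ 0.71  0.64 -0.3 ]
 [ 0.71 -0.64  0.3 ]
 [-0.   -0.42 -0.91]]
slide [  8.1  50.1 -40.7] rot [-85.98 -38.7  -13.72] rows 9.0
```

Emit:
apply_moves:
  increments:
    - {"slide": [0, 0, 0], "rotation": [-8.6, -3.9, -1.4], "claw": -1}
    - {"slide": [0, 0, 0], "rotation": [-17.2, -7.7, -2.7], "claw": -1}
    - {"slide": [0, 0, 0], "rotation": [-25.8, -11.6, -4.1], "claw": -1}
    - {"slide": [0, 0, 0], "rotation": [-34.4, -15.5, -5.5], "claw": -1}
    - {"slide": [0, 0, 0], "rotation": [-43, -19.4, -6.9], "claw": -1}
    - {"slide": [0, 0, 0], "rotation": [-51.6, -23.2, -8.2], "claw": -1}
    - {"slide": [0, 0, 0], "rotation": [-60.2, -27.1, -9.6], "claw": -1}
    - {"slide": [0, 0, 0], "rotation": [-68.8, -31, -11], "claw": -1}
    - {"slide": [0, 0, 0], "rotation": [-77.4, -34.8, -12.3], "claw": -1}
    - {"slide": [0, 0, 0], "rotation": [-86, -38.7, -13.7], "claw": -1}

```text
time: 7.92
position: [0.5069, -0.0534, 0.2804]
tool_rot: [-0.368, 0.868, 0.307, -0.131]
contact_force: [-0.2, -0.3, -0.2]
width: 0.231
```

Emit:
apply_moves:
  increments:
    - {"slide": [0, 0, 0], "rotation": [0, 0, 0], "claw": -1}
    - {"slide": [0, 0, 0], "rotation": [0, 0, 0], "claw": -1}

```text
time: 8.18
position: [0.5066, -0.0536, 0.2793]
tool_rot: [-0.369, 0.867, 0.307, -0.131]
contact_force: [0.2, -0.6, -0.3]
width: 0.233
```

```bash
python3 - <<'E'
from h import *
c=np.array([.50,-.09,.0665+.03]); o=manip.get_obs();print(o['time'],o['position'],o['qpos'].round(3),o['width'])
goto(c-F.apply(CT),F)
p=read_camera('scene'); im=cv2.resize(p['pixels'][130:290,170:380],None,fx=3.5,fy=3.5,interpolation=cv2.INTER_CUBIC)
q=read_camera('wrist')['pixels']
print([(np.round(d['position'],4).tolist(),round(d['p'],2)) for t in ('silencer_center','silencer_thread') for d in spotter.place_of(p,t)[:1]])
cv2.imwrite('pics/s3.png',im);cv2.imwrite('pics/w3.png',q)
E
```

```text
8.175 [ 0.50658596 -0.05360447  0.27932751] [ 0.046  0.211  2.094 -1.133  0.665  0.239] 0.2332599500277907
slide [-27.3 146.6 105.1] rot [-21.13  -3.45  -4.99] rows 3.0
[([0.5026, -0.0514, 0.272], 0.42), ([0.5118, -0.0602, 0.2956], 0.57)]
```

View pics/s3.png

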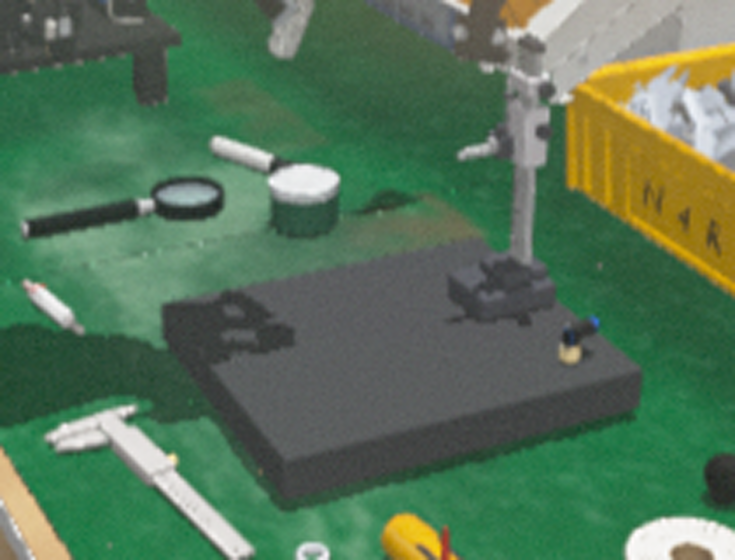

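The fingers-to-minus-y pose is blocked by the lower limit of joint 4. I'll use the mirror pose: fingers towards +y, then roll 180° on joint 6.

```bash
python3 - <<'E'
from h import *
goto([.50,-.06,.26],DOWN*rx(20)); goto([.50,-.06,.26],DOWN*rx(65))
E
```

```text
slide [-9.  14.5 13.3] rot [61.35 40.11  8.37] rows 7.0
slide [-9.  14.5 13.3] rot [104.15  44.46  -8.41] rows 11.0
```

Emit:
apply_moves:
  increments:
    - {"slide": [-2, 4, 4], "rotation": [9, 6, 1], "claw": -1}
    - {"slide": [-5, 8, 7], "rotation": [18, 12, 2.5], "claw": -1}
    - {"slide": [-9, 14, 13], "rotation": [27, 18, 4], "claw": -1}
    - {"slide": [-9, 14, 13], "rotation": [36, 24, 5], "claw": -1}
    - {"slide": [-9, 14, 13], "rotation": [45, 30, 6], "claw": -1}
    - {"slide": [-9, 14, 13], "rotation": [54, 36, 7], "claw": -1}
    - {"slide": [-9, 14, 13], "rotation": [61, 40, 8], "claw": -1}
    - {"slide": [-9, 14, 13], "rotation": [61, 40, 8], "claw": -1}

```text
time: 9.38
position: [0.5001, -0.0617, 0.2595]
tool_rot: [0.818, -0.575, -0.002, -0.002]
contact_force: [0.2, -0.1, -0.3]
width: 0.233
```

```bash
python3 - <<'E'
from h import *
o=manip.get_obs();print(o['time'],o['position'],o['qpos'].round(3))
goto([.50,-.06,.26],DOWN*rx(65));
goto([.50,-.06,.26],DOWN*rx(65)*R.from_euler('y',50,degrees=True))
E
```

```text
9.375 [ 0.50005363 -0.06166695  0.25945284] [-0.416  0.328  1.796  0.345  1.179 -0.574]
slide [-0.1  0.   1.8] rot [45.2   0.17  0.27] rows 5.0
slide [-0.1  0.   1.8] rot [42.13 47.49 19.95] rows 7.0
```

Emit:
apply_moves:
  increments:
    - {"slide": [0, 0, 0], "rotation": [10, 0, 0], "claw": -1}
    - {"slide": [0, 0, 0], "rotation": [20, 0, 0], "claw": -1}
    - {"slide": [0, 0, 0], "rotation": [30, 0, 0], "claw": -1}
    - {"slide": [0, 0, 0], "rotation": [40, 0, 0], "claw": -1}
    - {"slide": [0, 0, 0], "rotation": [45.2, 0, 0], "claw": -1}
    - {"slide": [0, 0, 0], "rotation": [45.2, 0, 0], "claw": -1}

```text
time: 10.12
position: [0.4996, -0.0616, 0.258]
tool_rot: [0.976, -0.217, -0.001, -0.0]
contact_force: [0.4, 0.3, 0.2]
width: 0.237
```

Emit:
apply_moves:
  increments:
    - {"slide": [0, 0, 0], "rotation": [0, 10, 0], "claw": -1}
    - {"slide": [0, 0, 0], "rotation": [0, 20, 0], "claw": -1}
    - {"slide": [0, 0, 0], "rotation": [0, 30, 0], "claw": -1}
    - {"slide": [0, 0, 0], "rotation": [0, 40, 0], "claw": -1}
    - {"slide": [0, 0, 0], "rotation": [0, 50, 0], "claw": -1}
    - {"slide": [0, 0, 0], "rotation": [0, 60, 0], "claw": -1}
    - {"slide": [0, 0, 0], "rotation": [0, 70, 0], "claw": -1}
    - {"slide": [0, 0, 0], "rotation": [0, 80, 0], "claw": -1}
    - {"slide": [0, 0, 0], "rotation": [0, 90, 0], "claw": -1}
    - {"slide": [0, 0, 0], "rotation": [0, 90, 0], "claw": -1}

```text
time: 11.38
position: [0.4995, -0.0609, 0.2584]
tool_rot: [0.691, -0.155, 0.688, -0.155]
contact_force: [-0.7, -0.2, -0.3]
width: 0.229
```

```bash
python3 - <<'E'
from h import *
o=manip.get_obs();print(o['time'],o['position'],o['qpos'].round(3))
F2=rz(-180)*DOWN*rx(-65)
c=np.array([.50,-.08,.0665+.08]);goto(c-F2.apply(CT),F2)
E
```

```text
11.375 [ 0.49948509 -0.06089893  0.25837589] [-0.643  0.57   1.793  0.812  1.646  0.594]
slide [ 1.046e+02  3.030e+01 -1.000e-01] rot [-0.26 90.25  0.25] rows 9.0
```

Emit:
apply_moves:
  increments:
    - {"slide": [0, 0, 0], "rotation": [0, 10, 0], "claw": -1}
    - {"slide": [0, 0, 0], "rotation": [0, 20, 0], "claw": -1}
    - {"slide": [0, 0, 0], "rotation": [0, 30, 0], "claw": -1}
    - {"slide": [0, 0, 0], "rotation": [0, 40, 0], "claw": -1}
    - {"slide": [0, 0, 0], "rotation": [0, 50, 0], "claw": -1}
    - {"slide": [20, 0, 0], "rotation": [0, 60, 0], "claw": -1}
    - {"slide": [40, 10, 0], "rotation": [0, 70, 0], "claw": -1}
    - {"slide": [60, 20, 0], "rotation": [0, 80, 0], "claw": -1}
    - {"slide": [90, 30, 0], "rotation": [-0.3, 90.2, 0.2], "claw": -1}
    - {"slide": [104, 30, 0], "rotation": [-0.3, 90.2, 0.2], "claw": -1}

```text
time: 12.62
position: [0.4997, -0.078, 0.1506]
tool_rot: [0.002, -0.002, 0.976, -0.217]
contact_force: [0.1, 0.0, 0.5]
width: 0.231
```

```bash
python3 - <<'E'
from h import *
o=manip.get_obs();print(o['time'],o['position'],o['qpos'].round(3),o['width'])
F2=rz(-180)*DOWN*rx(-65)
c=np.array([.50,-.08,.0665]);goto(c-F2.apply(CT),F2)
p=read_camera('scene'); im=cv2.resize(p['pixels'][150:290,180:360],None,fx=4,fy=4,interpolation=cv2.INTER_CUBIC)
print([(np.round(d['position'],4).tolist(),round(d['p'],2)) for t in ('silencer_center','silencer_thread') for d in spotter.place_of(p,t)[:1]])
q=read_camera('wrist')
print([(np.round(d['position'],4).tolist(),round(d['p'],2)) for t in ('silencer_center','silencer_thread') for d in spotter.place_of(q,t)[:1]])
im=cv2.resize(im,(420,320)); cv2.imwrite('pics/s4.png',np.hstack([im,cv2.resize(q['pixels'][80:,100:412],(360,320))]))
E
```

```text
12.625 [ 0.49969018 -0.07799528  0.15059238] [-0.666  0.746  1.824  0.792  1.518  2.006] 0.23082600622911134
slide [ 0.2 33.5 72.3] rot [-0.06  0.28  0.15] rows 2.0
[([0.5002, -0.079, 0.1443], 0.54), ([0.498, -0.0809, 0.1688], 0.64)]
[([0.5039, -0.0801, 0.1436], 0.97), ([0.5017, -0.0803, 0.1736], 0.76)]
```

View pics/s4.png

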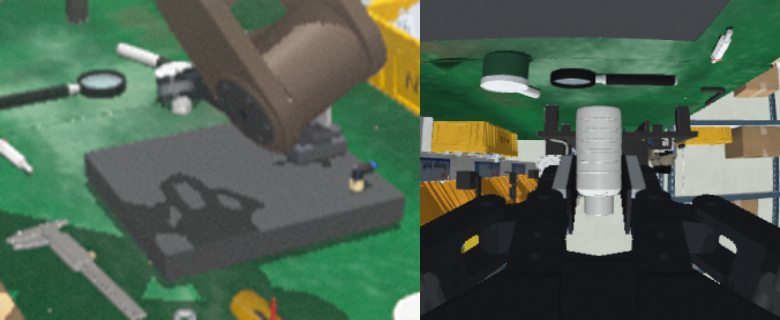

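Thread end is up, with the tin and loupe seen behind it in the wrist view. Now I lower it until it touches.

Emit:
apply_moves:
  increments:
    - {"slide": [0, 15, 33], "rotation": [0, 0.3, 0], "claw": -1}
    - {"slide": [0, 28, 60], "rotation": [0, 0.3, 0], "claw": -1}
    - {"slide": [0.2, 32, 69], "rotation": [0, 0.3, 0], "claw": -1}
    - {"slide": [0.2, 32, 69], "rotation": [0, 0.3, 0], "claw": -1}
    - {"slide": [0.2, 32, 69], "rotation": [0, 0.3, 0], "claw": -1}

```text
time: 13.55
position: [0.5005, -0.0787, 0.0774]
tool_rot: [0.0, -0.0, 0.976, -0.217]
contact_force: [0.2, -0.4, 0.2]
width: 0.231
```

Emit:
apply_moves:
  increments:
    - {"slide": [0, 0.7, 1.5], "rotation": [0, 0, 0], "claw": -1}
    - {"slide": [0, 0.7, 1.5], "rotation": [0, 0, 0], "claw": -1}

```text
time: 13.8
position: [0.5006, -0.0788, 0.0762]
tool_rot: [0.001, -0.0, 0.976, -0.218]
contact_force: [-0.5, 0.1, -0.6]
width: 0.235
```

Emit:
apply_moves:
  increments:
    - {"slide": [0, 1.4, 3], "rotation": [0, 0, 0], "claw": -1}
    - {"slide": [0, 1.4, 3], "rotation": [0, 0, 0], "claw": -1}

```text
time: 14.05
position: [0.5005, -0.0788, 0.0727]
tool_rot: [0.001, -0.0, 0.976, -0.218]
contact_force: [1.2, -0.2, 0.7]
width: 0.233
```

Emit:
apply_moves:
  increments:
    - {"slide": [0, 0.8, 1.8], "rotation": [0, 0, 0], "claw": -1}
    - {"slide": [0, 0.8, 1.8], "rotation": [0, 0, 0], "claw": -1}

```text
time: 14.3
position: [0.5006, -0.0789, 0.0719]
tool_rot: [0.001, 0.0, 0.976, -0.216]
contact_force: [-0.6, -3.0, 11.9]
width: 0.235
```

Emit:
apply_moves:
  increments:
    - {"slide": [0, 0.6, 1.2], "rotation": [0, 0, 0], "claw": -1}
    - {"slide": [0, 0.6, 1.2], "rotation": [0, 0, 0], "claw": -1}

```text
time: 14.55
position: [0.5006, -0.0789, 0.0719]
tool_rot: [0.001, 0.0, 0.977, -0.215]
contact_force: [-1.0, -4.3, 14.1]
width: 0.236
```

Emit:
apply_moves:
  increments:
    - {"slide": [0, -0.2, -0.5], "rotation": [0, 0, 0], "claw": -1}
    - {"slide": [0, -0.2, -0.5], "rotation": [0, 0, 0], "claw": -0.45}
    - {"slide": [0, -0.2, -0.5], "rotation": [0, 0, 0], "claw": -0.3}
    - {"slide": [0, -0.2, -0.5], "rotation": [0, 0, 0], "claw": 0.2}
    - {"slide": [0, -0.2, -0.5], "rotation": [0, 0, 0], "claw": 0.2}
    - {"slide": [0, -20, 0], "rotation": [0, 0, 0], "claw": 0.2}
    - {"slide": [0, -60, 0], "rotation": [0, 0, 0], "claw": 0.2}
    - {"slide": [0, -120, 0], "rotation": [0, 0, 0], "claw": 0.2}
    - {"slide": [0, -120, 0], "rotation": [0, 0, 0], "claw": 0.2}
    - {"slide": [0, -120, 0], "rotation": [0, 0, 0], "claw": 0.2}

```text
time: 15.8
position: [0.5002, -0.1883, 0.1225]
tool_rot: [0.001, 0.001, 0.977, -0.215]
contact_force: [-0.1, 0.0, -0.3]
width: 0.596
```

```bash
python3 - <<'E'
from h import *
o=manip.get_obs();print(o['time'],o['position'],o['qpos'].round(3),o['width'])
def q(p,ts):
    for t in ts: print(t,[(np.round(d['position'],4).tolist(),round(d['p'],2)) for d in spotter.place_of(p,t)[:2]])
w=read_camera('wrist');q(w,['silencer_center','silencer_thread','scriber_tip'])
p=read_camera('scene');q(p,['silencer_center','silencer_thread','scriber_tip'])
im=cv2.resize(w['pixels'][80:,100:412],(390,360)); cv2.imwrite('pics/s5.png',np.hstack([im,cv2.resize(p['pixels'][150:270,190:320],(390,360),interpolation=cv2.INTER_CUBIC)]))
goto([.45,-.15,.28],DOWN*rx(30))
E
```

```text
15.8 [ 0.50019271 -0.18833837  0.12250855] [-0.8    0.846  1.658  0.687  1.62   1.997] 0.5955109314424838
silencer_center [([0.5056, -0.0808, 0.0646], 0.71)]
silencer_thread [([0.5044, -0.0789, 0.0912], 0.93)]
scriber_tip []
silencer_center [([0.5015, -0.0816, 0.0646], 0.69), ([0.3406, -0.1662, 0.0008], 0.4)]
silencer_thread [([0.5009, -0.082, 0.0908], 0.72), ([0.4494, 0.2545, 0.0043], 0.51)]
scriber_tip [([0.4513, 0.2573, 0.0077], 0.56)]
slide [  50.2  -32.4 -159. ] rot [-8.0000e-02 -1.7148e+02 -5.4350e+01] rows 17.0
```

View pics/s5.png

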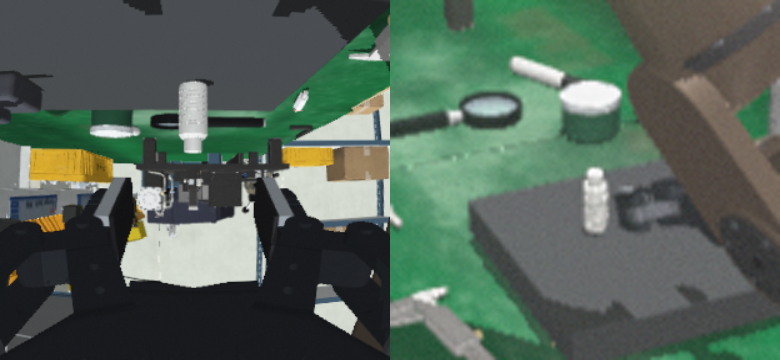

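The silencer stands on its broad end, threaded end up, at about (0.502, -0.081). Next I unroll the wrist and move towards the loupe.

```bash
python3 - <<'E'
from h import *
o=manip.get_obs();T=rot(o['tool_rot']); goto([.46,-.15,.30],T*R.from_euler('y',-90,degrees=True))
E
```

```text
slide [  40.1  -40.7 -177.1] rot [ -0. -90.  -0.] rows 9.0
```

Emit:
apply_moves:
  increments:
    - {"slide": [5, -20, -40], "rotation": [0, -10, 0], "claw": 0.5}
    - {"slide": [15, -40, -90], "rotation": [0, -20, 0], "claw": 1}
    - {"slide": [30, -40, -140], "rotation": [0, -30, 0], "claw": 1}
    - {"slide": [40, -40, -177], "rotation": [0, -40, 0], "claw": 1}
    - {"slide": [40, -40, -177], "rotation": [0, -50, 0], "claw": 1}
    - {"slide": [40, -40, -177], "rotation": [0, -60, 0], "claw": 1}
    - {"slide": [40, -40, -177], "rotation": [0, -70, 0], "claw": 1}
    - {"slide": [40, -40, -177], "rotation": [0, -80, 0], "claw": 1}
    - {"slide": [40, -40, -177], "rotation": [0, -90, 0], "claw": 1}
    - {"slide": [40, -40, -177], "rotation": [0, -90, 0], "claw": 1}

```text
time: 17.45
position: [0.4601, -0.1492, 0.2996]
tool_rot: [0.691, -0.152, 0.69, -0.152]
contact_force: [-0.2, 0.1, -1.1]
width: 0.999
```

```bash
python3 - <<'E'
from h import *
o=manip.get_obs();print(o['time'],o['position'],o['qpos'].round(3),o['width'])
goto([.46,0.05,.30],rz(90)*DOWN); goto([.46,0.05,.30],rz(10)*DOWN);goto([.46,0.2555,.12],rz(90)*DOWN)
E
```

```text
17.45 [ 0.46011156 -0.14915279  0.29956677] [-0.802  0.541  1.713  0.708  1.814  0.588] 0.9986791185341974
slide [-84.  180.6   0. ] rot [-9.6920e+01 -1.5161e+02  5.0000e-02] rows 17.0
slide [-84.  180.6   0. ] rot [-56.17 -87.79 -47.09] rows 11.0
slide [-6.900e+00  4.427e+02 -1.000e-01] rot [-9.6920e+01 -1.5161e+02  5.0000e-02] rows 17.0
```

Emit:
apply_moves:
  increments:
    - {"slide": [-8, 18, 0], "rotation": [-5, -8, -4.3], "claw": 1}
    - {"slide": [-16, 36, 0], "rotation": [-10.2, -16, -8.6], "claw": 1}
    - {"slide": [-24, 54, 0], "rotation": [-15.3, -24, -12.8], "claw": 1}
    - {"slide": [-32, 72, 0], "rotation": [-20.4, -32, -17.1], "claw": 1}
    - {"slide": [-40, 90, 0], "rotation": [-25.5, -40, -21.4], "claw": 1}
    - {"slide": [-50, 108, 0], "rotation": [-30.6, -47.9, -25.7], "claw": 1}
    - {"slide": [-60, 126, 0], "rotation": [-35.7, -55.9, -30], "claw": 1}
    - {"slide": [-68, 144, 0], "rotation": [-40.9, -63.9, -34.3], "claw": 1}
    - {"slide": [-76, 162, 0], "rotation": [-46, -71.8, -38.5], "claw": 1}
    - {"slide": [-84, 180, 0], "rotation": [-51, -79.8, -42.8], "claw": 1}

```text
time: 18.7
position: [0.46, 0.0503, 0.3005]
tool_rot: [0.734, -0.677, 0.016, 0.04]
contact_force: [1.3, 0.2, -0.5]
width: 0.999
```

```bash
python3 - <<'E'
from h import *
o=manip.get_obs();print(o['time'],o['position'],o['qpos'].round(3),o['width'])
goto([.46,0.22,.16],rz(90)*DOWN)
E
```

```text
18.7 [0.46000491 0.05028827 0.30045286] [-0.075  0.214  1.803  0.078  1.212 -0.14 ] 0.999102198696826
slide [ 17.3 152.9 157.6] rot [-7.140e+00 -8.792e+01  6.000e-02] rows 9.0
```

Emit:
apply_moves:
  increments:
    - {"slide": [2, 15, 18], "rotation": [-0.7, -9.8, 0], "claw": 1}
    - {"slide": [4, 30, 35], "rotation": [-1.4, -19.6, 0], "claw": 1}
    - {"slide": [6, 50, 53], "rotation": [-2.2, -29.3, 0], "claw": 1}
    - {"slide": [8, 68, 70], "rotation": [-3, -39, 0], "claw": 1}
    - {"slide": [10, 85, 88], "rotation": [-3.7, -48.8, 0], "claw": 1}
    - {"slide": [12, 102, 106], "rotation": [-4.5, -58.6, 0], "claw": 1}
    - {"slide": [14, 119, 124], "rotation": [-5.3, -68.4, 0], "claw": 1}
    - {"slide": [16, 136, 141], "rotation": [-6.2, -78.2, 0], "claw": 1}
    - {"slide": [17, 153, 158], "rotation": [-7.1, -87.9, 0], "claw": 1}
    - {"slide": [17, 153, 158], "rotation": [-7.1, -87.9, 0], "claw": 1}

```text
time: 19.95
position: [0.4589, 0.221, 0.1592]
tool_rot: [0.501, -0.5, -0.499, 0.5]
contact_force: [-0.1, 0.2, -0.1]
width: 1.002
```

```bash
python3 - <<'E'
from h import *
o=manip.get_obs();print(o['time'],o['position'],o['qpos'].round(3),o['width'])
w=read_camera('wrist'); cv2.imwrite('pics/w6.png',w['pixels'])
for t in ['loupe_lens','loupe_grip','scriber_tip','silencer_thread']: print(t,[(np.round(d['position'],4).tolist(),round(d['p'],2)) for d in spotter.place_of(w,t)[:2]])
E
```

```text
19.95 [0.45893402 0.22098991 0.15916738] [ 3.190e-01  4.230e-01  1.919e+00  1.000e-03  8.010e-01 -1.250e+00] 1.0020559604838533
loupe_lens [([0.5453, 0.2507, 0.0108], 0.94)]
loupe_grip [([0.4525, 0.25, 0.0046], 0.82)]
scriber_tip []
silencer_thread [([0.5423, 0.2526, 0.0111], 0.27)]
```

View pics/w6.png

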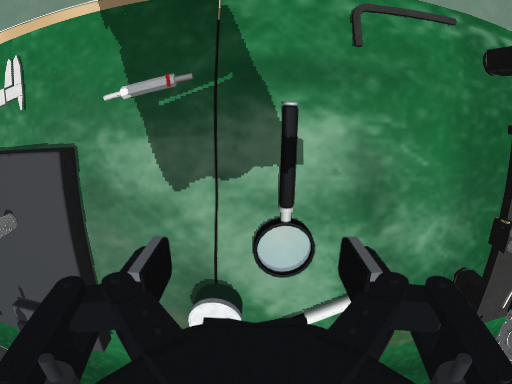

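```bash
python3 - <<'E'
from h import *
o=manip.get_obs();T=rot(o['tool_rot']); w=read_camera('wrist')
for n,uv,z in [('end',(290.5,103),.008),('mid',(289,155),.012),('neck',(287,205),.012),('ring',(284,247),.012)]:
    print(n,pix2world(w,uv,z,T,o['position']).round(4))
E
```

```text
end [0.3849 0.2557 0.008 ]
mid [0.4366 0.2544 0.012 ]
neck [0.489  0.2537 0.012 ]
ring [0.5377 0.2521 0.012 ]
```

```bash
python3 - <<'E'
from h import *
goto([.453,.254,.006],rz(88.8)*DOWN)
E
```

```text
slide [ 33.9 154.6   7.3] rot [0.05 1.01 0.07] rows 3.0
```

Emit:
apply_moves:
  increments:
    - {"slide": [33, 50, 7], "rotation": [0, 1, 0], "claw": 1}
    - {"slide": [34, 100, 7.3], "rotation": [0, 1, 0], "claw": 1}
    - {"slide": [34, 140, 7.3], "rotation": [0, 1, 0], "claw": 1}
    - {"slide": [34, 154.6, 7.3], "rotation": [0, 1, 0], "claw": 1}
    - {"slide": [34, 154.6, 7.3], "rotation": [0, 1, 0], "claw": 0}
    - {"slide": [34, 154.6, 7.3], "rotation": [0, 1, 0], "claw": -0.6}
    - {"slide": [34, 154.6, 7.3], "rotation": [0, 1, 0], "claw": -1}
    - {"slide": [34, 154.6, 7.3], "rotation": [0, 1, 0], "claw": -1}
    - {"slide": [34, 154.6, 7.3], "rotation": [0, 1, 0], "claw": -1}
    - {"slide": [34, 154.6, 7.3], "rotation": [0, 1, 0], "claw": -1}
  force: 70

```text
time: 21.5
position: [0.4534, 0.2543, 0.0071]
tool_rot: [-0.505, 0.505, 0.496, -0.494]
contact_force: [-1.8, -0.9, 10.5]
width: 0.149
```

```bash
python3 - <<'E'
from h import *
o=manip.get_obs();print(o['time'],o['position'],o['qpos'].round(3),o['width'],o['contact_force'])
E
```

```text
21.5 [0.45336301 0.25426705 0.00710919] [ 0.384  0.687  1.998  0.002  0.453 -1.168] 0.1489186771213195 [-1.78367173 -0.91683501 10.46121087]
```

Emit:
apply_moves:
  increments:
    - {"slide": [0, -10, 0], "rotation": [0, 0, 0], "claw": -1}
    - {"slide": [0, -40, 0], "rotation": [0, 0, 0], "claw": -1}
    - {"slide": [0, -80, 0], "rotation": [0, 0, 0], "claw": -1}
    - {"slide": [0, -120, 0], "rotation": [0, 0, 0], "claw": -1}
    - {"slide": [0, -155, 0], "rotation": [0, 0, 0], "claw": -1}
    - {"slide": [0, -170, 0], "rotation": [0, 0, 0], "claw": -1}
    - {"slide": [0, -170, 0], "rotation": [0, 0, 0], "claw": -1}

```text
time: 22.38
position: [0.453, 0.254, 0.1776]
tool_rot: [-0.505, 0.505, 0.496, -0.493]
contact_force: [-0.6, -0.2, -1.5]
width: 0.151
```

```bash
python3 - <<'E'
from h import *
o=manip.get_obs();print(o['time'],o['position'],o['qpos'].round(3),o['width'],o['contact_force'],o['torque'])
T=rot(o['tool_rot'])
for c in ('wrist','scene','top'):
    p=read_camera(c)
    for t in ['loupe_lens','loupe_grip','scriber_tip','silencer_thread','silencer_center']:
        r=[(np.round(d['position'],4).tolist(),round(d['p'],2)) for d in spotter.place_of(p,t)[:1]]; print(c,t,r, (T.inv().apply(np.array(r[0][0])-o['position'])*1000).round(1) if r else '')
    cv2.imwrite(f'pics/{c}7.png',p['pixels'])
F=rz(0)*DOWN; l=np.array([.502,-.081,.19]); lt=np.array([0,-.002,-.085]); print(F.apply(lt))
goto(l-F.apply(lt),F)
E
```

```text
22.375 [0.45301826 0.25399243 0.17763074] [ 3.830e-01  4.080e-01  1.880e+00  1.000e-03  8.490e-01 -1.167e+00] 0.15120362836442586 [-0.62750595 -0.15109115 -1.54350974] [0.00910588 0.01840836 0.01961584]
wrist loupe_lens [] 
wrist loupe_grip [([0.4503, 0.2482, 0.1786], 0.92)] [-5.8 -1.   2.6]
wrist scriber_tip [([0.5541, -0.1078, -0.0002], 0.49)] [-360.1  177.3 -107.9]
wrist silencer_thread [] 
wrist silencer_center [] 
scene loupe_lens [([0.5345, 0.2518, 0.1734], 0.8)] [ -0.5   4.5 -81.5]
scene loupe_grip [] 
scene scriber_tip [([0.4481, 0.2564, 0.1758], 0.61)] [2.3 1.8 5. ]
scene silencer_thread [([0.5003, -0.0862, 0.0913], 0.5)] [-339.4   85.7  -54. ]
scene silencer_center [([0.5008, -0.082, 0.0648], 0.55)] [-335.2  112.2  -54.3]
top loupe_lens [([0.5442, 0.2505, 0.1757], 0.41)] [ -1.6   2.3 -91.2]
top loupe_grip [([0.5388, 0.2531, 0.178], 0.46)] [  0.9  -0.  -85.8]
top scriber_tip [([0.6122, -0.0948, 0.1656], 0.74)] [-345.5   11.8 -166.3]
top silencer_thread [] 
top silencer_center [([0.5015, -0.0778, 0.0644], 0.43)] [-331.   112.6  -54.9]
[ 0.    -0.085  0.002]
slide [-248.9  -11.2  -54.2] rot [3.000e-02 8.882e+01 2.000e-01] rows 9.0
```

View pics/wrist7.png

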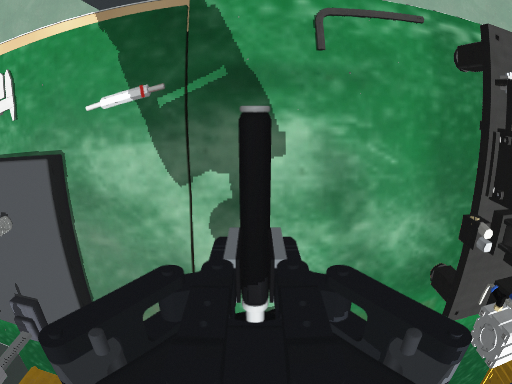

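Emit:
apply_moves:
  increments:
    - {"slide": [-27, -5, -6], "rotation": [0, 9.9, 0], "claw": -1}
    - {"slide": [-55, -11, -12], "rotation": [0, 19.7, 0], "claw": -1}
    - {"slide": [-83, -11, -18], "rotation": [0, 29.6, 0], "claw": -1}
    - {"slide": [-110, -11, -24], "rotation": [0, 39.5, 0.1], "claw": -1}
    - {"slide": [-138, -11, -30], "rotation": [0, 49.3, 0.1], "claw": -1}
    - {"slide": [-166, -11, -36], "rotation": [0, 59.2, 0.1], "claw": -1}
    - {"slide": [-193, -11, -42], "rotation": [0, 69, 0.1], "claw": -1}
    - {"slide": [-221, -11, -48], "rotation": [0, 79, 0.2], "claw": -1}
    - {"slide": [-249, -11, -54], "rotation": [0, 88.8, 0.2], "claw": -1}
    - {"slide": [-249, -11, -54], "rotation": [0, 88.8, 0.2], "claw": -1}

```text
time: 24.52
position: [0.5021, 0.0025, 0.1878]
tool_rot: [-0.707, 0.707, -0.001, 0.001]
contact_force: [0.3, -0.0, -1.2]
width: 0.15
```

```bash
python3 - <<'E'
from h import *
o=manip.get_obs();print(o['time'],o['position'],o['qpos'].round(3),o['width'])
T=rot(o['tool_rot'])
for c in ('wrist','scene','top'):
    p=read_camera(c)
    for t in ['loupe_lens','loupe_grip','scriber_tip','silencer_thread','silencer_center']:
        r=[(np.round(d['position'],4).tolist(),round(d['p'],2)) for d in spotter.place_of(p,t)[:1]]; print(c,t,r)
    cv2.imwrite(f'pics/{c}8.png',p['pixels'])
s=cv2.imread('pics/scene8.png');t=cv2.imread('pics/top8.png')
a=cv2.resize(s[140:240,240:350],(396,360),interpolation=cv2.INTER_CUBIC);b=cv2.resize(t[125:225,215:325],(396,360),interpolation=cv2.INTER_CUBIC)
cv2.imwrite('pics/c8.png',np.hstack([a,b]))
# expected pixel of handle end for level handle, wrist7
p=read_camera('wrist');M=np.linalg.inv(p['mount'])
for pitch in (-4,0,4):
    v=R.from_euler('x',pitch,degrees=True).apply([0,0,.069])+[0,-.001,0]
    for dy in (-.007,.007):
        x=M[:3,:3]@(v+[0,dy,0])+M[:3,3]; th=np.arccos(x[2]/np.linalg.norm(x)); d=x[:2]/np.hypot(*x[:2]); print(pitch,dy,(d*th*p['fx']+[p['cx'],p['cy']]).round(1))
E
```

```text
24.525 [0.50205052 0.00253772 0.18776405] [-0.126  0.373  1.907 -0.     0.861 -0.123] 0.15003815343583538
wrist loupe_lens []
wrist loupe_grip [([0.5029, -0.0012, 0.1902], 0.94)]
wrist scriber_tip [([0.3439, -0.1601, 0.002], 0.33)]
wrist silencer_thread []
wrist silencer_center []
scene loupe_lens [([0.5013, -0.0769, 0.1884], 0.98)]
scene loupe_grip [([0.5, 0.0073, 0.1874], 0.83)]
scene scriber_tip [([0.6129, -0.0958, 0.1632], 0.63)]
scene silencer_thread [([0.5021, -0.0819, 0.0913], 0.43)]
scene silencer_center [([0.6138, -0.1, 0.1676], 0.62)]
top loupe_lens [([0.5075, -0.0831, 0.1875], 0.65)]
top loupe_grip []
top scriber_tip [([0.6128, -0.0989, 0.1643], 0.58)]
top silencer_thread [([0.6368, 0.2986, -0.0004], 0.3)]
top silencer_center []
-4 -0.007 [255.  110.4]
-4 0.007 [255.  110.2]
0 -0.007 [255.  110.2]
0 0.007 [255.  109.9]
4 -0.007 [255.  110.6]
4 0.007 [255.  110.4]
```

View pics/c8.png

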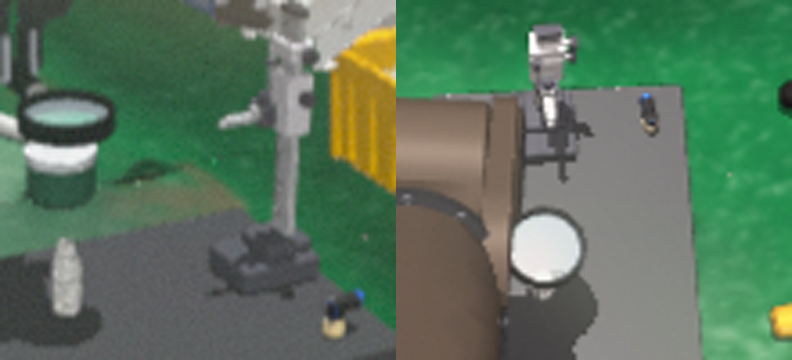

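```bash
python3 - <<'E'
from h import *
S=read_camera('scene');Tp=read_camera('top')
def ray(p,uv):
    v=np.array([(uv[0]-p['cx'])/p['fx'],(uv[1]-p['cy'])/p['fy'],1]); return np.array(p['eye']),rot(p['attitude']).apply(v/np.linalg.norm(v))
def tri(a,b):
    (o1,d1),(o2,d2)=ray(S,a),ray(Tp,b); A=np.stack([d1,-d2],1); t=np.linalg.lstsq(A,o2-o1,rcond=None)[0]
    x,y=o1+d1*t[0],o2+d2*t[1]; return ((x+y)/2).round(4),(np.linalg.norm(x-y)*1e3).round(1)
print('tip',tri((301.7,175.3),(257.2,158.9)));print('lens',tri((258.6,172.5),(256.9,193.9)))
def onz(p,uv,z): o,d=ray(p,uv); return (o+d*(z-o[2])/d[2]).round(4)
# silencer in scene: top of thread (67,238), base centre(67,308)
print('sil top',onz(S,(240+66/3.6,140+240/3.6),.093),'base',onz(S,(240+67/3.6,140+308/3.6),.042))
E
```

```text
tip (array([ 0.6182, -0.0961,  0.1643]), np.float64(0.1))
lens (array([ 0.5003, -0.0852,  0.19  ]), np.float64(2.3))
sil top [ 0.5034 -0.0786  0.093 ] base [ 0.5006 -0.0851  0.042 ]
```

Emit:
apply_moves:
  increments:
    - {"slide": [-0.3, 10, 1], "rotation": [0, 0, 0], "claw": -1}
    - {"slide": [-0.3, 20, 1], "rotation": [0, 0, 0], "claw": -1}
    - {"slide": [-0.3, 23.5, 1], "rotation": [0, 0, 0], "claw": -1}
    - {"slide": [-0.3, 23.5, 1], "rotation": [0, 0, 0], "claw": -1}
    - {"slide": [-0.3, 23.5, 1], "rotation": [0, 0, 0], "claw": -1}
    - {"slide": [-0.3, 23.5, 1], "rotation": [0, 0, 0], "claw": -1}

```text
time: 26.32
position: [0.5016, 0.0048, 0.1645]
tool_rot: [-0.707, 0.707, 0.0, 0.0]
contact_force: [-0.8, 0.4, -0.7]
width: 0.15
```

```bash
python3 - <<'E'
from h import *
o=manip.get_obs();print(o['time'],o['position'],rot(o['tool_rot']).as_matrix().round(3),o['width'],o['contact_force'],abs(o['qvel']).max())
for c in ('scene','top'):
    p=read_camera(c)
    for t in ['loupe_lens','loupe_grip','scriber_tip','silencer_thread','silencer_center']:
        print(c,t,[(np.round(d['position'],4).tolist(),round(d['p'],2)) for d in spotter.place_of(p,t)[:1]])
    cv2.imwrite(f'pics/{c}9.png',p['pixels'])
s=cv2.imread('pics/scene9.png');t=cv2.imread('pics/top9.png')
a=cv2.resize(s[140:240,240:350],(396,360),interpolation=cv2.INTER_CUBIC);b=cv2.resize(t[125:225,215:325],(396,360),interpolation=cv2.INTER_CUBIC)
cv2.imwrite('pics/c9.png',np.hstack([a,b]))
E
```

```text
26.325 [0.50156396 0.00484613 0.16451242] [[ 1.     0.001 -0.   ]
 [ 0.    -0.     1.   ]
 [ 0.001 -1.    -0.   ]] 0.14950299106969805 [-0.83922773  0.39878468 -0.71430881] 0.0021126602722018515
scene loupe_lens [([0.4979, -0.0772, 0.1664], 0.86)]
scene loupe_grip [([0.5, 0.0068, 0.1604], 0.62)]
scene scriber_tip [([0.6121, -0.0981, 0.1643], 0.81)]
scene silencer_thread [([0.6119, -0.0946, 0.1627], 0.58)]
scene silencer_center [([0.5023, -0.0803, 0.0678], 0.47)]
top loupe_lens [([0.5041, -0.0794, 0.1634], 0.65)]
top loupe_grip []
top scriber_tip [([0.6101, -0.097, 0.1641], 0.68)]
top silencer_thread []
top silencer_center [([0.5522, -0.1083, 0.0007], 0.72)]
```

View pics/c9.png

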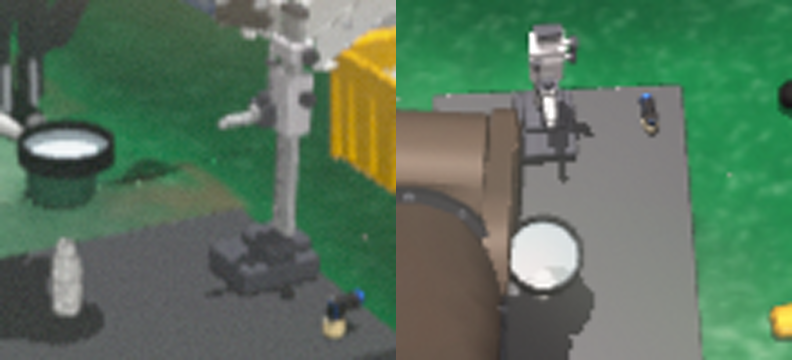

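Emit:
apply_moves:
  increments:
    - {"slide": [0, 0.5, -1.2], "rotation": [0, 0, 0], "claw": -1}
    - {"slide": [0, 0.5, -1.2], "rotation": [0, 0, 0], "claw": -1}
    - {"slide": [0, 0.5, -1.2], "rotation": [0, 0, 0], "claw": -1}
    - {"slide": [0, 0.5, -1.2], "rotation": [0, 0, 0], "claw": -1}
    - {"slide": [0, 0.5, -1.2], "rotation": [0, 0, 0], "claw": -1}

```text
time: 27.55
position: [0.5015, 0.0037, 0.1638]
tool_rot: [-0.707, 0.707, 0.0, 0.0]
contact_force: [0.7, -0.3, -0.9]
width: 0.149
```

```bash
python3 - <<'E'
from h import *
o=manip.get_obs();print(o['time'],o['position'],o['width'],abs(o['qvel']).max()); hand_in()
E
```

```text
27.55 [0.50146077 0.00366836 0.16378226] 0.14868138824611418 0.0018499931973227689
the job is handed in; nothing more can be done
```

The silencer now stands on its broad end, threaded end up and released. I handed the job in at 27.6 s while holding the loupe level above it.

- **Silencer:** it stands at about (0.5015, -0.081). The last pictures from the scene and top cameras still showed it upright.
- **Loupe:** by the arm's pose, the lens centre is at about (0.5015, -0.081, 0.165). The scriber tip measures z ≈ 0.164–0.165. The ring clears the silencer's top by about 64 mm and the scriber tip by about 75 mm.
- **Other things:** none of the moves touched the gauge or the bystanders.
- **Disagreements:** the networks' lens positions were within about 4 mm of mine. Early scriber-tip heights read up to 0.168. How level the loupe is rests on the lens and grip heights (1 mm apart in the picture before lowering, 6 mm in the last one) and on the tool being exactly vertical; I had no finer check.
- **Failed attempt:** the first try at turning the silencer upright, with the fingers pointing to -y, stopped at joint 4's limit. I used the mirror pose instead.

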